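# Take up a brake shoe adjuster through its access slot

### The arm

A 7-joint arm with a two-finger parallel gripper is mounted at the origin on a cart in front of the work surface, level with it; the furniture and walls round the work are solid. World frame = base frame: x ahead of the robot, y to its left, z up, the work surface at z = 0. Lengths are in m, angles in degrees, forces in N, time in s.
With the tool pointing down it reaches from about 0.35 to 0.775 m from the base axis. Payload 3.1 kg.
Tool frame: the origin (TCP) lies on the centre line of the jaws, within the pads' length; the fingertips stand 17 mm ahead of it and the grasp point (between the pads) lies 2 mm behind it (robot.tip_reach is the distance from the TCP to the fingertips, in m); z points along the fingers, y is the direction in which the jaws open and shut (so a half turn about z gives the same grasp; the last joint's range is limited). The gripper opens to 85 mm and grips with 20 to 120 N. Pads are 22 mm wide; open, the fingers measure 114 mm over their backs; the gripper's body (76 mm by 85 mm) begins 54 mm behind the grasp point. The pads swing forward as they close: fully open they stand 13 mm farther back than shut.
Start: joints at [72.382, 17.813, 0.802, 86.603, -0.252, 75.585, -1.558], TCP at [0.145, -0.531, 0.248] pointing down, gripper open.
Joint ranges: [-154.91, 154.91], [-16.99, 109.72], [-72.82, 74.43], [7.12, 147.25], [-82.49, 262.49], [11.32, 116.49], [-174.64, 174.64]. Speed limits (degrees/s): [159.86, 159.86, 180, 180, 180, 180, 180].

### API

Orientations are given as [roll, pitch, yaw] about the fixed x, y, z axes, in that order (R = Rz(yaw) Ry(pitch) Rx(roll)).
In Python, from station import robot, fingers, vision, workorder, recognise gives the robot as it stands. Calls block until the motion is done:
- robot.move_to(position, orientation): joint-space move of the TCP to a pose.
- robot.line_to(position, orientation=None, velocity=0.15, f_stop=None): straight line of the TCP; orientation=None keeps the orientation; velocity is the mean speed in m/s. With f_stop (N) it stops when the force on the tool has changed by that much, and returns True; else False.
- robot.move_j(angles): joint-space move.
- fingers.gripper_to(opening, force=None): opening from 0.0 (shut) to 1.0 (fully open); force is the grip in N (None keeps the last); returns when the fingers have stopped.
- robot.pause(seconds).
- robot.inverse_kinematics(position, orientation): joint angles nearest the present ones, or None.
- vision.grab_frame(name): name is "scene" or "top" or "wrist"; returns the picture (400x640x3 uint8, red, green, blue); there is no depth.
- vision.calibration(name): a dict with "mtx" (3x3 intrinsics, pixels), "extrinsics" (4x4, takes a point from world to camera coordinates); the wrist camera has in their place "T_tool_cam" (4x4, takes a point from camera to tool coordinates, whose origin is the TCP and whose axes are the flange's). Camera axes: x right, y up, looking along -z (the intrinsics and any distortion apply to the point x, -y, -z); pixel columns grow to the right and rows downward; lengths in m; the calibration is good to about 2 mm. A picture is of the moment at which its call begins: read the wrist's pose just before it. calibration takes no time and is no camera call.
A pose or a line that the arm cannot do raises robot.PlanningError and nothing moves.
- workorder.close_job(): hands the job in, once; it reports no verdict.
Trained networks look in the newest picture that a camera, given by its name, has taken for a name from the list of things; names that differ only in an ending like _2 or _b are one class to them, and where a whole thing is asked for, a point or a joint stands for the part that bears it (a point fixed in the world has none). Each returns a list of dicts, best first, with "p" (0 to 1); they miss things now and then, are a little off and sometimes report something else, mostly with a low value. They report only what shows in the picture. A call takes as long as a camera call. They do not tell look-alikes from the thing itself.
- recognise(label, camera): "rect" ([centre column, centre row, width, height] in pixels, round what is visible of it).
Readings, each from a call of its own:
- robot.current_time_s(): time.
- robot.current_joint_positions(): joint angles.
- robot.current_dq(): joint speeds.
- robot.current_joint_torque(): joint torques, N m.
- robot.current_tool_pos(): TCP position.
- robot.current_eef_rot(): TCP orientation.
- robot.current_contact_force(): force on the tool from outside, world axes, zero at the start.
- robot.current_torque(): the same for the moment, N m.
- robot.current_finger_gap(): opening from 0.0 (shut) to 1.0 (fully open).
Only numpy, scipy, OpenCV 4.12 (cv2) and the standard library are available. Lean on these libraries where they do the work, as an engineer would, in place of code of your own. Each camera call takes 0.05 s, during which the arm holds its last target.

### The job

Take the adjusting spoon from its wooden stand, reach with its blade through the narrow slot in the adjuster's cover and turn the star wheel, tooth by tooth in the direction of the raised arrow, until the shoe bears on the drum piece and the wheel will turn no further. Work gently: do not force the wheel or the housing, turn the wheel with the spoon only and keep the hand off the adjuster. Then put the spoon back upright and fully home in its stand, and leave the other things on the bench where they are.

Things in the scene. Friction and masses are not known exactly. Their poses are not given: they have to be found in the camera images.
- spoon: loose adjusting spoon, 120 g, 106 mm tall, standing blade down in the stand. Origin: centre of the blade's end; z along the tool to the handle. Blade 8 mm wide (x), 4 mm thick (y), z = 0 to 48 mm, last 6 mm 7 x 3 mm; shoulder at z = 48 mm; black handle 26 mm (x) by 20 mm (y), z = 54 to 104 mm: hold it by the faces 20 mm apart. A half turn about z makes no difference.
- stand: fixed wooden block 60 x 60 x 52 mm, on a thin 80 x 80 mm foot, origin at the centre of its underside. A rectangular hole, 11 mm along the stand's x and 7 mm along its y, goes straight down through its middle, with a 2 mm chamfer at the mouth. The spoon hangs in it by its shoulder, blade end 4 mm above the bench, blade width along the stand's x.
- stand_hole (a point): centre of the mouth of the stand's hole, on its top face 52 mm above the bench
- adjuster: fixed brake shoe adjuster: dark base plate 100 mm (x) by 165 mm (y), grey housing in the middle 84 mm (x) by 44 mm (y), 80 mm high. Origin on the bench straight under the middle of the slot, z up. The raised arrow on the cover beside the slot points to its +x. A wheel tooth pushed through the slot towards +x advances the shoe towards +y, 2 mm a tooth; pushed towards -x it goes back.
- slot (a point): centre of the access slot in the cover, at the cover's top face, 80 mm above the bench, straight above the axle. Slot 34 mm long along the adjuster's x and 14 mm wide along its y; cover 5 mm thick
- shoe_face (a point): middle of the curved friction face of the shoe, at the +y side of the housing, 40 mm above the bench; moves along the adjuster's y as the wheel turns
- drum_face (a point): middle of the curved inner face of the fixed drum piece, 95 mm from the slot along the adjuster's y, 40 mm above the bench. The shoe starts 3.5 to 6 mm short of it; when they meet (both points coincide) the wheel stops hard
- cover: loose cast pump cover, 151 x 143 x 43 mm, 1.6 kg, bystander; origin at its underside
- axle (a point): centre of the steel star wheel inside the housing, 40 mm above the bench, axle along the adjuster's y. 10 round-tipped teeth 4 mm thick, tips at radius 30 mm (5 mm under the cover), floor between them at radius 20.5 mm, wheel 8 mm wide along y. It turns stiffly (about 3 N at the teeth) and stays where left. Where the teeth stand at the start is unknown.
- hexkey: loose bright hex key, 84 mm long, 7 mm thick, lying, bystander; origin at its underside
Things that resemble listed ones, but are neither listed nor needed, are in the scene too. There is more than one size of the spoon; the one meant has the size given above. What is shaped like the stand but blue is not meant.

How it is judged:
By the outcome, as a careful person would: the job done as asked, in the order asked, and still so for the second after the job is handed in, with the robot touching nothing.
It also fails if it takes over 72 s, if anything falls off the work surface, if the arm or the gripper's body presses on something with over 40 N, if the wrist force passes 120 N, or if a joint passes its speed limit or range.

## Working session

There is one attempt and no reset: what is moved stays moved. The work goes in short steps, each a Python script; the robot and the scene stay as the last script left them, time stands still between calls to the robot, and variables do not carry over. Pictures are saved under pics/ and viewed, and the job is handed in when it is done.

```bash
ls; mkdir -p pics; python3 - <<'E'
from station import robot, fingers, vision, workorder, recognise
import cv2, numpy as np
print(robot.current_time_s(), robot.current_tool_pos(), robot.current_eef_rot(), robot.tip_reach)
for n in ["scene","top","wrist"]:
    im=vision.grab_frame(n); cv2.imwrite(f"pics/{n}0.png",im[:,:,::-1])
    c=vision.calibration(n); print(n,{k:np.round(v,4).tolist() if hasattr(v,'__len__') else v for k,v in c.items()})
for n in ["scene","top"]:
  for l in ["spoon","stand","adjuster","slot","shoe_face","drum_face","cover","hexkey","stand_hole"]:
    try: print(n,l,[(round(d['p'],2),np.round(d['rect']).tolist()) for d in recognise(l,n)])
    except Exception as e: print(n,l,e)
print(robot.current_time_s())
E
```

```text
pics
0.0 [ 0.14428905 -0.53000721  0.24720426] [-1.79863052e+02  6.17657407e-03  1.52313112e+01] 0.017
scene {'mtx': [[405.1752, 0.0, 319.8253], [0.0, 405.1752, 196.3615], [0.0, 0.0, 1.0]], 'extrinsics': [[-0.8832, -0.4691, 0.0058, 0.4552], [0.3501, -0.6509, 0.6737, -0.2595], [-0.3122, 0.597, 0.739, -0.8443], [0.0, 0.0, 0.0, 1.0]]}
top {'mtx': [[446.5628, 0.0, 320.3364], [0.0, 446.5628, 204.98], [0.0, 0.0, 1.0]], 'extrinsics': [[0.0207, -0.9998, -0.005, -0.0106], [0.9977, 0.0203, 0.065, -0.5351], [-0.0649, -0.0064, 0.9979, -1.3891], [0.0, 0.0, 0.0, 1.0]]}
wrist {'mtx': [[315.3327, 0.0, 309.7837], [0.0, 315.3327, 200.6828], [0.0, 0.0, 1.0]], 'T_tool_cam': [[0.0001, 0.9559, 0.2936, 0.0746], [1.0, -0.0001, -0.0001, -0.0002], [-0.0001, 0.2936, -0.9559, -0.1257], [0.0, 0.0, 0.0, 1.0]]}
scene spoon [(0.77, [303.0, 273.0, 19.0, 24.0]), (0.59, [348.0, 298.0, 12.0, 20.0])]
scene stand [(0.91, [271.0, 356.0, 42.0, 48.0]), (0.83, [304.0, 289.0, 40.0, 44.0])]
scene adjuster [(0.93, [385.0, 152.0, 45.0, 56.0])]
scene slot [(0.9, [384.0, 150.0, 51.0, 58.0]), (0.5, [382.0, 148.0, 15.0, 4.0]), (0.42
[... 284 characters left out ...]
hole [(0.61, [305.0, 289.0, 39.0, 45.0]), (0.6, [270.0, 356.0, 44.0, 49.0])]
top spoon [(0.65, [262.0, 225.0, 11.0, 6.0]), (0.22, [266.0, 226.0, 29.0, 32.0])]
top stand [(0.9, [265.0, 227.0, 33.0, 32.0]), (0.88, [217.0, 232.0, 36.0, 33.0]), (0.75, [424.0, 226.0, 54.0, 30.0])]
top adjuster [(0.75, [423.0, 227.0, 54.0, 36.0])]
top slot [(0.75, [419.0, 229.0, 55.0, 38.0]), (0.33, [265.0, 227.0, 33.0, 32.0])]
top shoe_face [(0.51, [416.0, 229.0, 22.0, 11.0])]
top drum_face [(0.95, [422.0, 227.0, 54.0, 30.0])]
top cover [(0.64, [325.0, 170.0, 47.0, 41.0])]
top hexkey []
top stand_hole [(0.79, [217.0, 231.0, 37.0, 29.0]), (0.62, [266.0, 227.0, 31.0, 31.0]), (0.47, [423.0, 226.0, 48.0, 32.0])]
1.05
```

View pics/scene0.png

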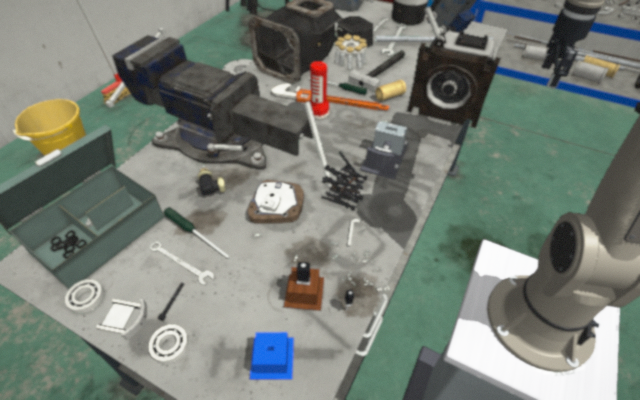

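View pics/top0.png

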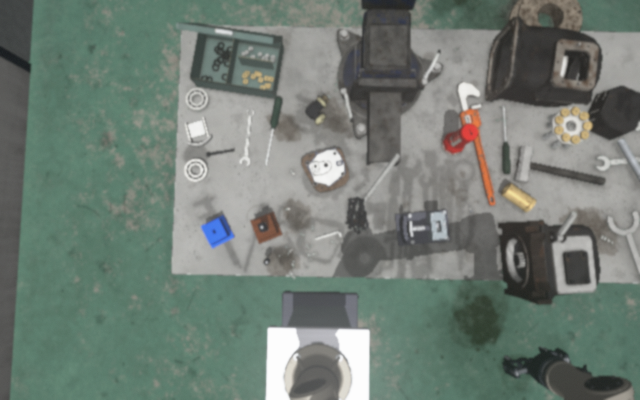

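View pics/wrist0.png

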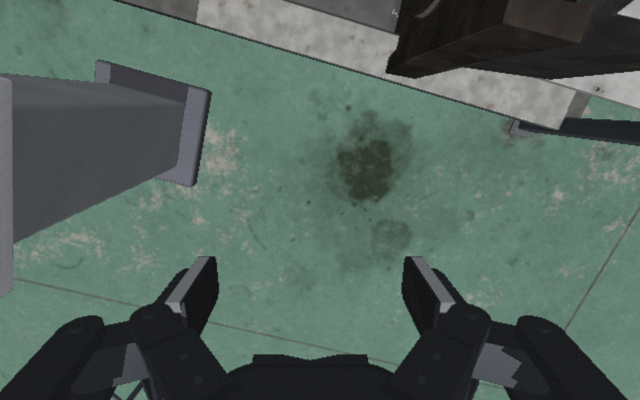

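```bash
python3 - <<'E'
import cv2,numpy as np
a=cv2.imread('pics/top0.png'); b=cv2.imread('pics/scene0.png')
x=cv2.resize(a[195:260,190:290],(800,520),interpolation=cv2.INTER_CUBIC)
cv2.imwrite('pics/top_l.png',x)
x=cv2.resize(a[195:260,375:475],(800,520),interpolation=cv2.INTER_CUBIC)
cv2.imwrite('pics/top_r.png',x)
x=cv2.resize(b[250:390,235:385],(600,560),interpolation=cv2.INTER_CUBIC)
cv2.imwrite('pics/sc_l.png',x)
E
```

```text
(no output)
```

View pics/top_l.png

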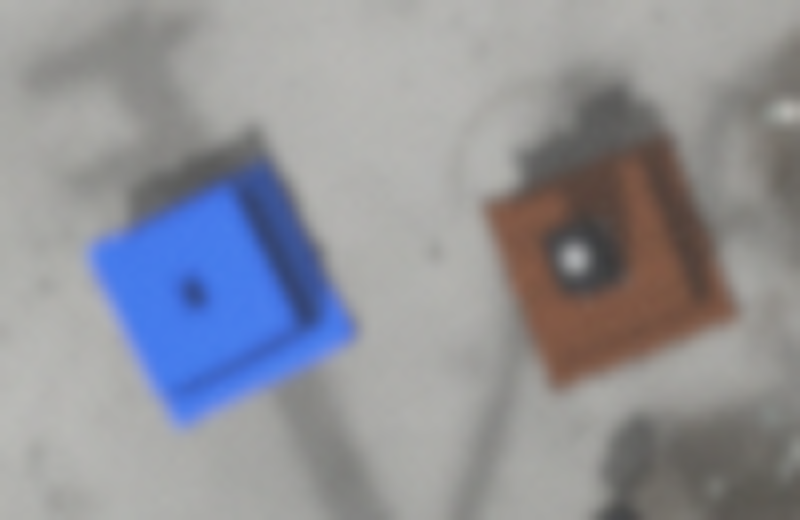

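View pics/top_r.png

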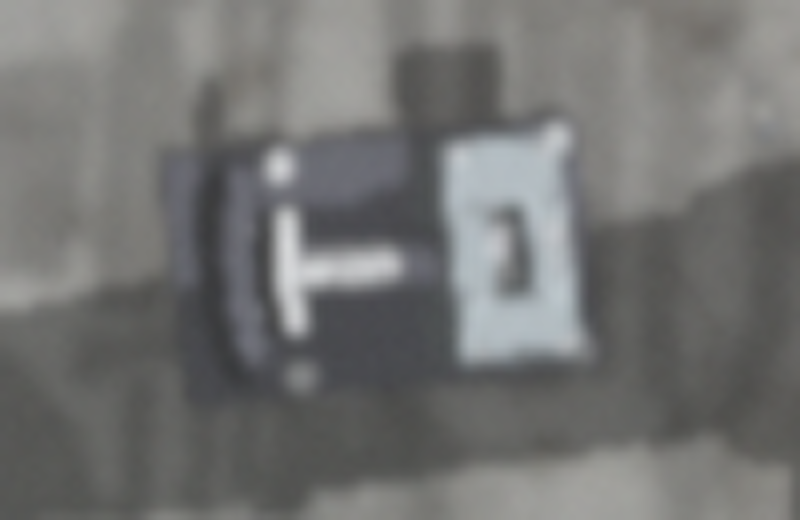

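View pics/sc_l.png

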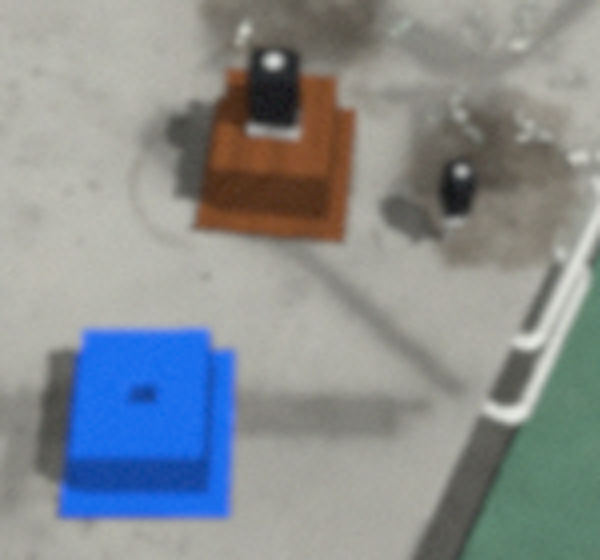

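```bash
cat > h.py <<'E'
from station import robot, fingers, vision, workorder, recognise
import cv2, numpy as np
from scipy.spatial.transform import Rotation as Ro
F=np.diag([1,-1,-1.])
def tool_T():
    T=np.eye(4); T[:3,:3]=Ro.from_euler('xyz',robot.current_eef_rot(),degrees=True).as_matrix(); T[:3,3]=robot.current_tool_pos(); return T
def w2c(name,T=None):
    c=vision.calibration(name)
    if name=='wrist': return np.linalg.inv((tool_T() if T is None else T)@np.array(c['T_tool_cam']))
    return np.array(c['extrinsics'])
def proj(p,name,E=None):
    E=w2c(name) if E is None else E; K=np.array(vision.calibration(name)['mtx'])
    p=np.atleast_2d(p); q=(p@E[:3,:3].T+E[:3,3])@F; q=q@K.T; return q[:,:2]/q[:,2:]
def ray(uv,z,name,E=None):
    E=w2c(name) if E is None else E; K=np.array(vision.calibration(name)['mtx'])
    uv=np.atleast_2d(uv).astype(float); d=np.c_[uv,np.ones(len(uv))]@np.linalg.inv(K).T@F@E[:3,:3]
    o=-E[:3,:3].T@E[:3,3]; return o+d*((z-o[2])/d[:,2])[:,None]
def snap(fn,name='wrist'):
    E=w2c(name); im=vision.grab_frame(name); cv2.imwrite(f'pics/{fn}.png',im[:,:,::-1]); np.save(f'pics/{fn}.npy',E); return im,E
E
python3 - <<'E'
from h import *
f=lambda x,y,ox:(ox+x/8,195+y/8)
# stand foot corners at z~0 
print(ray([f(487,205,190),f(737,310,190),f(560,388,190)],0.003,'top'))
print('spoon top',ray([f(575,258,190)],0.106+.004,'top'))
print('slot',ray([f(515,250,375)],0.08,'top'))
c=ray([f(443,148,375),f(572,130,375),f(585,357,375),f(460,362,375)],0.08,'top');print('cov',c,c.mean(0))
print('base',ray([f(165,150,375),f(190,400,375)],0.005,'top'))
print('small', ray([(353,233)],0.0,'scene'),ray([(348,290)],0.1,'scene'))
print('cam',-w2c('top')[:3,:3].T@w2c('top')[:3,3])
E
```

```text
[[0.48187285 0.22012418 0.003     ]
 [0.44232661 0.11972372 0.003     ]
 [0.41008034 0.18898497 0.003     ]]
spoon top [[0.46024909 0.16997572 0.11      ]]
slot [[ 0.47457612 -0.35784835  0.08      ]]
cov [[ 0.51225953 -0.33074567  0.08      ]
 [ 0.52000961 -0.37905322  0.08      ]
 [ 0.4351605  -0.38410307  0.08      ]
 [ 0.43232925 -0.3374655   0.08      ]] [ 0.47493972 -0.35784187  0.08      ]
base [[ 0.51303457 -0.23874927  0.005     ]
 [ 0.41452114 -0.24956302  0.005     ]]
small [[ 0.43663693 -0.02547162  0.        ]] [[0.36149885 0.17566575 0.1       ]]
cam [ 0.4439839  -0.00852806  1.42089772]
```

```bash
python3 - <<'E'
from h import *
for p,y in [((.46,.17,.26),24),((.46,.17,.26),-66),((.475,-.358,.25),6),((.475,-.358,.25),96),((.475,-.358,.25),-84),((.46,.17,.26),114)]:
    q=robot.inverse_kinematics(p,[180,0,y]); print(y,None if q is None else np.round(q,0))
t=robot.current_time_s()
robot.move_to([.44,.15,.27],[180,0,24]); print(robot.current_time_s()-t)
im,E=snap('w_sp'); print([(round(d['p'],2),np.round(d['rect']).tolist()) for d in recognise('spoon','wrist')])
print(proj([[.46,.17,.11],[.46,.17,.052]],'wrist',E))
cv2.imwrite('pics/w_sp_big.png',cv2.resize(im[100:320,180:460,::-1],(764,600),interpolation=cv2.INTER_CUBIC))
E
```

```text
24 [  26.   20.  -62.   93.   18.   78. -105.]
-66 [ -73.   17.   65.   96.  -16.   77. -162.]
6 [ 41.  23.  -8.  79.   3.  78. -51.]
96 [ 50.  25. -22.  78.   9.  79.  34.]
-84 [  33.   23.    4.   79.   -2.   78. -137.]
114 [  0.  12. -27.  94.   6.  76.  -4.]
2.625
[(0.82, [296.0, 154.0, 26.0, 36.0]), (0.57, [290.0, 250.0, 25.0, 48.0]), (0.37, [300.0, 143.0, 68.0, 72.0])]
[[297.42772995 159.22253817]
 [299.39810995 150.23953508]]
```

View pics/w_sp.png

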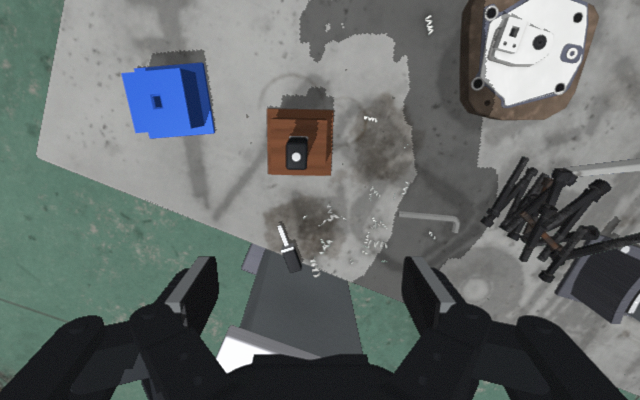

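```bash
python3 - <<'E'
from h import *
im=cv2.imread('pics/w_sp.png'); cv2.imwrite('pics/w_sp_big.png',cv2.resize(im[95:285,240:380],(560,600) if 0 else (442,600),interpolation=cv2.INTER_CUBIC))
E0=np.load('pics/w_sp.npy'); print(ray([[281,226]],0,'wrist',E0),ray([[292,268]],0.08,'wrist',E0),ray([[292,268]],0.0,'wrist',E0))
E
```

```text
[[0.34927358 0.15096713 0.        ]] [[0.33979186 0.12625539 0.08      ]] [[0.29697681 0.11277881 0.        ]]
```

View pics/w_sp_big.png

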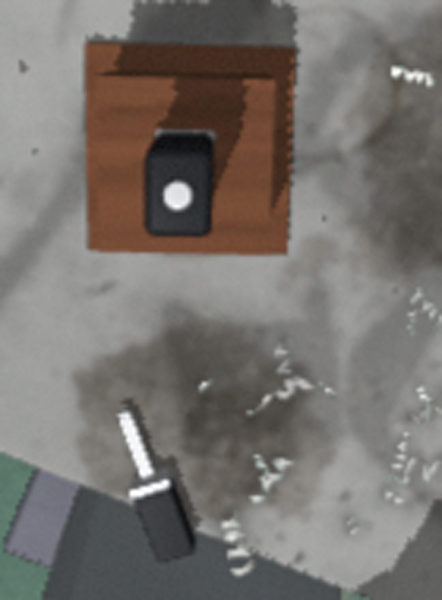

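```bash
cat > ov.py <<'E'
from h import *
def box(c,yaw,sx,sy,z0,z1):
    R=Ro.from_euler('z',yaw,degrees=True).as_matrix()
    return np.array([[c[0],c[1],0]+R@[a*sx/2,b*sy/2,z] for z in(z0,z1) for a,b in((1,1),(1,-1),(-1,-1),(-1,1))])
def draw(im,P,E,name,roi,s,col):
    uv=(proj(P,name,E)-roi[:2])*s
    for i in range(4):
        for a,b in((i,(i+1)%4),(4+i,4+(i+1)%4),(i,i+4)):
            cv2.line(im,tuple(int(v) for v in uv[a]),tuple(int(v) for v in uv[b]),col,1,cv2.LINE_AA)
def crop(fn,roi,s):
    im=cv2.imread(fn); x,y,w,h=roi; return cv2.resize(im[y:y+h,x:x+w],None,fx=s,fy=s,interpolation=cv2.INTER_CUBIC)
E
python3 - <<'E'
from ov import *
E0=np.load('pics/w_sp.npy'); roi=(260,90,80,100)
out=[]
c=(.461,.170)
for sx,sy in((.026,.020),(.020,.026)):
    im=crop('pics/w_sp.png',roi,5)
    draw(im,box(c,24.5,sx,sy,.058,.108),E0,'wrist',np.array(roi[:2]),5,(0,255,0))
    draw(im,box(c,24.5,.06,.06,.0,.052),E0,'wrist',np.array(roi[:2]),5,(255,255,0))
    out.append(im)
cv2.imwrite('pics/ov1.png',np.hstack(out))
E
```

```text
(no output)
```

View pics/ov1.png

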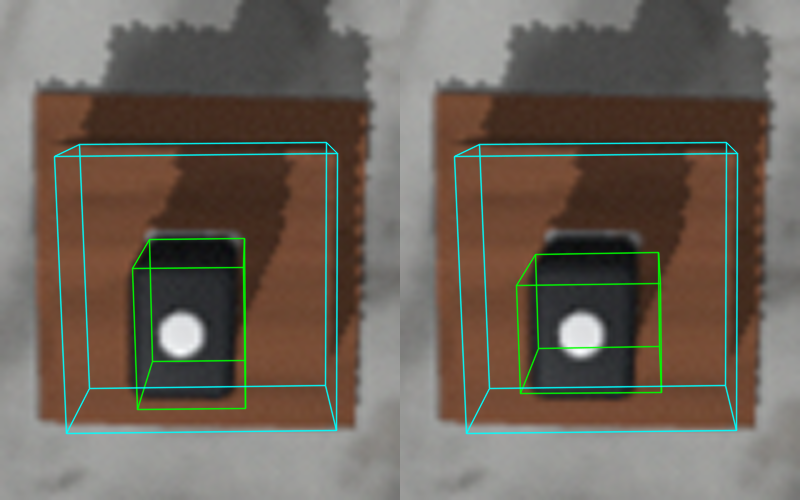

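```bash
python3 - <<'E'
from h import *
E0=np.load('pics/w_sp.npy'); p=ray([[296.4,157]],.110,'wrist',E0)[0]; print('dot',p, 'topcam .460 .170')
u=np.array([[131,268],[235,268],[235,398],[133,398]])/5+[260,90]; q=ray(u,.108,'wrist',E0); print(q,q.mean(0))
Y=23.0
t=robot.current_time_s()
robot.move_to([p[0],p[1],.17],[180,0,Y]); 
print(np.round(robot.current_joint_positions(),1),robot.current_tool_pos(),robot.current_eef_rot(),robot.current_time_s()-t)
im,E=snap('w_sp2'); print(proj([[p[0],p[1],.11]],'wrist',E), robot.current_contact_force())
E
```

```text
dot [0.46148843 0.17165452 0.11      ] topcam .460 .170
[[0.46860008 0.18480861 0.108     ]
 [0.47620727 0.16762096 0.108     ]
 [0.45436583 0.15802    0.108     ]
 [0.44672212 0.17529229 0.108     ]] [0.46147383 0.17143546 0.108     ]
[  16.7   21.6  -49.8  100.9   17.9   65.9 -105.5] [0.46147013 0.17172086 0.17027268] [-1.79964653e+02  3.90235732e-02  2.30230944e+01] 0.5000000000000004
[[310.30188335 227.08787786]] [-0.46433711 -0.21104651  0.94931985]
```

View pics/w_sp2.png

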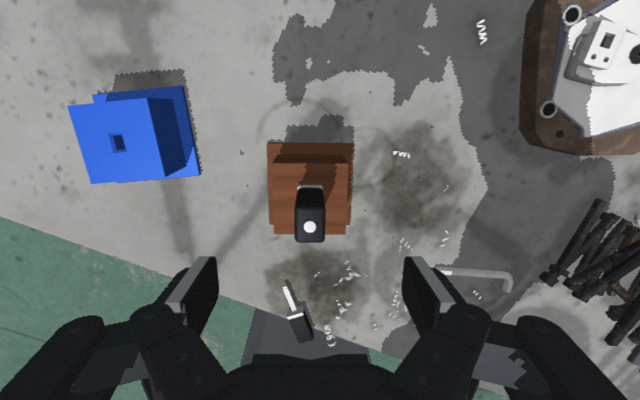

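```bash
python3 - <<'E'
from h import *
t=robot.current_time_s()
p=robot.current_tool_pos()
robot.line_to([.4615,.1717,.081],[180,0,23.0],velocity=.1)
print(robot.current_contact_force(),robot.current_tool_pos())
g=fingers.gripper_to(0.0,80); print(g,robot.current_finger_gap(),robot.current_contact_force(),robot.current_tool_pos(),robot.current_eef_rot())
np.save('grasp_pose.npy',np.r_[robot.current_tool_pos(),robot.current_eef_rot()])
im,E=snap('w_g'); print(robot.current_time_s()-t,robot.current_time_s())
E
```

```text
[-0.33296312  0.11462942  0.62311676] [0.46208978 0.17209674 0.08168281]
False 0.2244837906726421 [-0.17431904 -0.67977663  1.66493332] [0.46174833 0.1718336  0.08126386] [ 1.79995350e+02 -3.43709701e-02  2.30025815e+01]
1.7082999999999995 6.0333
```

View pics/w_g.png

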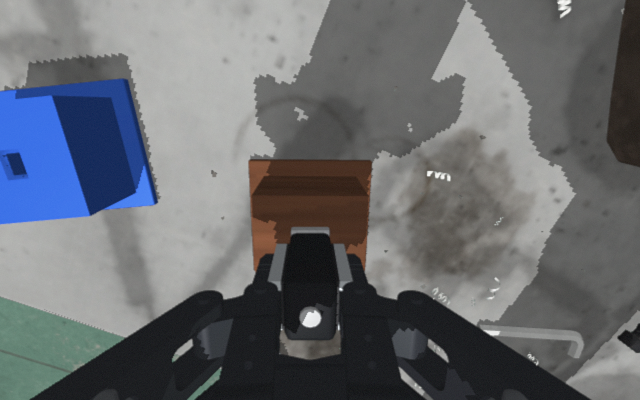

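```bash
python3 - <<'E'
from h import *
t=robot.current_time_s()
g=np.load('grasp_pose.npy')
robot.line_to([g[0],g[1],.20],velocity=.15)
print(robot.current_finger_gap(),robot.current_contact_force())
a=np.radians(6.2); ya=np.array([-np.sin(a),np.cos(a)]); s=np.array([.4747,-.3578])-.06*ya
robot.move_to([s[0],s[1],.20],[180,0,96.2])
robot.line_to([s[0],s[1],.18])
im,E=snap('w_ad'); 
print([(round(d['p'],2),np.round(d['rect']).tolist()) for d in recognise('slot','wrist')])
print(np.round(robot.current_joint_positions(),0),robot.current_time_s()-t,robot.current_time_s(),proj([[.4747,-.3578,.08]],'wrist',E),robot.current_eef_rot())
print(robot.current_contact_force())
E
```

```text
0.22200350044223238 [-0.52617304 -0.77128446 -1.742543  ]
[(0.68, [311.0, 87.0, 117.0, 174.0])]
[ 69.  39. -50.  76.  30.  78.  25.] 3.4417 9.475 [[311.13304565 128.40134228]] [1.79972587e+02 9.31722277e-03 9.62458064e+01]
[ 0.03582296 -0.4064099  -1.22320723]
```

View pics/w_ad.png

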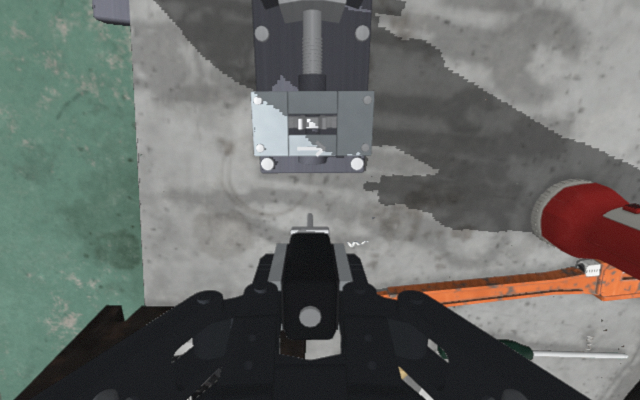

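```bash
python3 - <<'E'
from ov import *
E0=np.load('pics/w_ad.npy'); roi=(245,85,135,95)
im=crop('pics/w_ad.png',roi,5.9); cv2.imwrite('pics/ov2a.png',im)
c=(.4747,-.3578)
draw(im,box(c,6.2,.084,.044,.0,.08),E0,'wrist',np.array(roi[:2]),5.9,(0,255,0))
draw(im,box(c,6.2,.034,.014,.075,.08),E0,'wrist',np.array(roi[:2]),5.9,(0,255,255))
cv2.imwrite('pics/ov2.png',im)
E
```

```text
(no output)
```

View pics/ov2a.png

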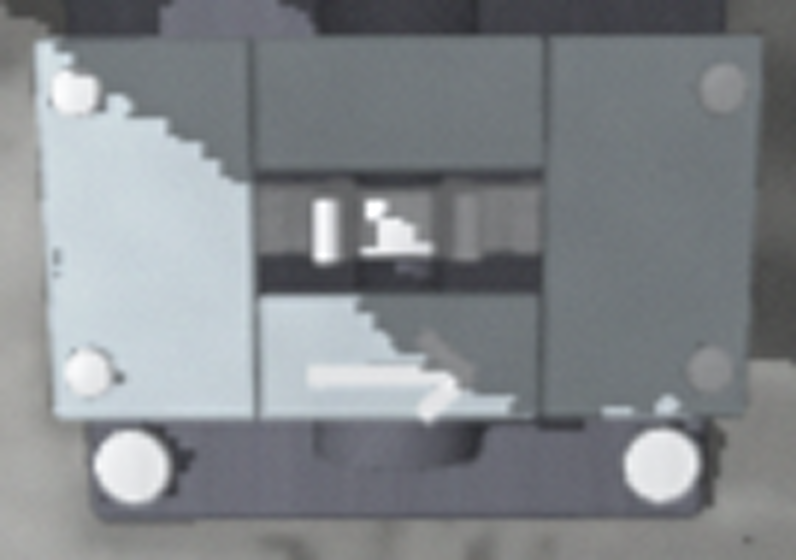

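View pics/ov2.png

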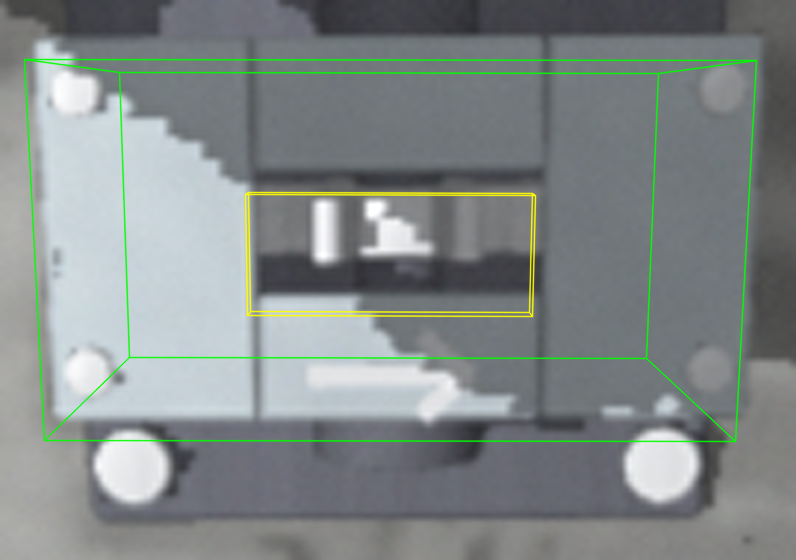

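```bash
python3 - <<'E'
from ov import *
E0=np.load('pics/w_ad.npy'); roi=np.array((245,85)); s=5.9
R=lambda u,z: ray(np.array(u)/s+roi,z,'wrist',E0)
sl=R([[257,170],[545,170],[543,295],[257,295]],.08); print(sl,sl.mean(0))
cv=R([[37,37],[762,37],[745,412],[55,418]],.08); print(cv,cv.mean(0))
d=cv[1]-cv[0]+cv[2]-cv[3]; yaw=np.degrees(np.arctan2(d[1],d[0])); print('yaw',yaw, np.linalg.norm(cv[1]-cv[0]),np.linalg.norm(cv[2]-cv[1]))
d=sl[1]-sl[0]+sl[2]-sl[3]; print(np.degrees(np.arctan2(d[1],d[0])))
c=(sl.mean(0)*.5+cv.mean(0)*.5)
a=np.radians(yaw); ex=np.array([np.cos(a),np.sin(a),0]); ey=np.array([-ex[1],ex[0],0])
for u in ([326,230],[467,230]):
    for z in (.066,.068,.07): q=R([u],z)[0]-c; print(u,z,q@ex*1e3,q@ey*1e3)
# spoon tip: project predicted
T=np.linalg.inv(E0@np.eye(4)); 
from station import vision
tcp=(np.linalg.inv(E0)@np.linalg.inv(np.array(vision.calibration('wrist')['T_tool_cam'])))[:3,3]; print('tcp',tcp)
print('tip proj',proj([tcp-[0,0,.0773]],'wrist',E0))
im=crop('pics/w_ad.png',(270,195,80,60),10); cv2.imwrite('pics/tip.png',im)
E
```

```text
[[ 0.45817657 -0.34975536  0.08      ]
 [ 0.49155468 -0.34607416  0.08      ]
 [ 0.4932546  -0.36030286  0.08      ]
 [ 0.45946604 -0.36403031  0.08      ]] [ 0.47561297 -0.35504067  0.08      ]
[[ 0.43186267 -0.33790684  0.08      ]
 [ 0.51422187 -0.32882608  0.08      ]
 [ 0.51943432 -0.37142328  0.08      ]
 [ 0.43645325 -0.38131233  0.08      ]] [ 0.47549303 -0.35486713  0.08      ]
yaw 6.54503846319662 0.08285830572056752 0.042914920418710915
6.294424080469405
[326, 230] 0.066 -9.137123631261897 -0.5266136686879495
[326, 230] 0.068 -9.076865665400682 -0.4084509173720253
[326, 230] 0.07 -9.016607699539474 -0.29028816605615637
[467, 230] 0.066 8.487358495902225 -0.6037186065882235
[467, 230] 0.068 8.400079872433292 -0.48491040087108256
[467, 230] 0.07 8.312801248964353 -0.3661021951539969
tcp [ 0.4807912  -0.41637591  0.17905261]
tip proj [[310.60701861 218.60976961]]
```

View pics/tip.png

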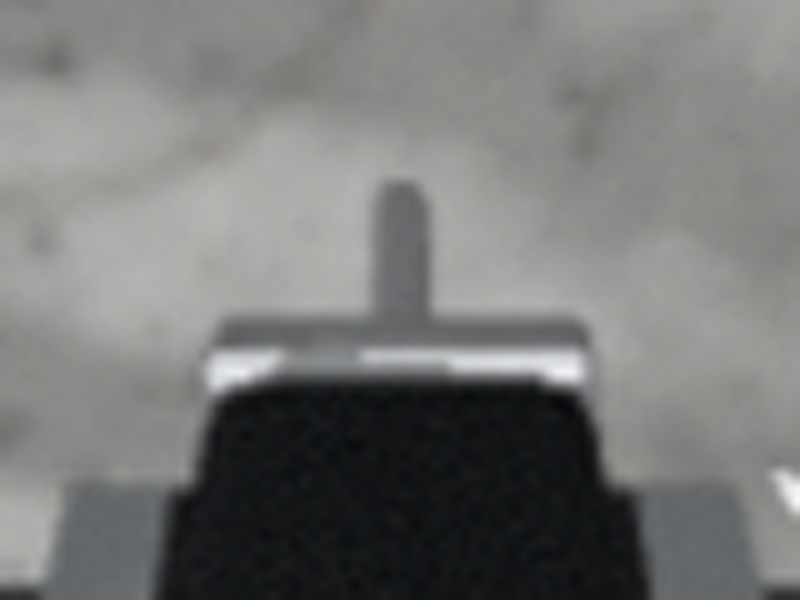

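```bash
cat > adj.py <<'E'
from h import *
a=np.radians(6.4); C=np.array([.47555,-.35495]); ex=np.array([np.cos(a),np.sin(a)]); ey=np.array([-ex[1],ex[0]])
TL=.0773
def P(x,y,tipz): q=C+x*1e-3*ex+y*1e-3*ey; return [q[0],q[1],tipz+TL]
O=[180,0,96.4]
def where():
    r=np.array([robot.current_tool_pos() for _ in range(6)]).mean(0); f=np.array([robot.current_contact_force() for _ in range(6)]).mean(0)
    d=r[:2]-C; return 'x %.1f y %.1f tip %.1f  F x %.1f y %.1f z %.1f t %.1f'%(d@ex*1e3,d@ey*1e3,(r[2]-TL)*1e3,f[:2]@ex,f[:2]@ey,f[2],robot.current_time_s())
E
python3 - <<'E'
from adj import *
for _ in range(4): print(robot.current_tool_pos(),robot.current_contact_force())
robot.line_to(P(-13.2,-8,.105),O,velocity=.1)
print(where())
robot.line_to(P(-13.2,0,.088),O,velocity=.06); print(where())
im,E=snap('w_in0')
from ov import crop
cv2.imwrite('pics/in0.png',crop('pics/w_in0.png',(245,180,130,95),6))
E
```

```text
[ 0.48164144 -0.41704757  0.18052129] [ 0.03582296 -0.4064099  -1.22320723]
[ 0.48164144 -0.41704757  0.18052129] [ 0.03582296 -0.4064099  -1.22320723]
[ 0.48164144 -0.41704757  0.18052129] [ 0.03582296 -0.4064099  -1.22320723]
[ 0.48164144 -0.41704757  0.18052129] [ 0.03582296 -0.4064099  -1.22320723]
x -13.3 y -9.0 tip 105.3  F x 1.2 y -0.9 z -2.5 t 10.2
x -13.4 y 0.3 tip 87.4  F x -0.0 y -0.5 z -0.8 t 10.7
```

View pics/in0.png

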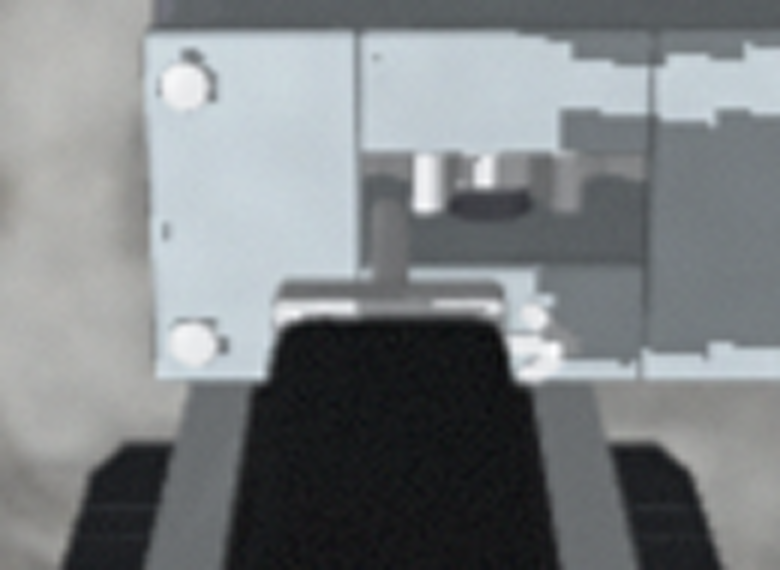

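```bash
python3 - <<'E'
from adj import *
r=robot.line_to(P(-13.2,0,.063),O,velocity=.03,f_stop=5); print('ins',r,where())
if not r:
    r=robot.line_to(P(12,0,.063),O,velocity=.025,f_stop=9); print('push',r,where())
    robot.pause(.1); print(where())
    snap('w_p1')
    from ov import crop
    cv2.imwrite('pics/p1.png',crop('pics/w_p1.png',(200,0,240,270),2.2))
E
```

```text
ins False x -13.0 y -0.1 tip 63.2  F x -0.0 y 0.9 z -1.5 t 11.7
push False x 12.6 y 0.4 tip 63.2  F x -2.9 y 0.6 z -1.1 t 12.8
x 12.6 y 0.4 tip 63.2  F x -1.8 y 0.7 z -1.4 t 12.9
```

```bash
ls pics | tail -3
```

```text
w_sp2.png
w_sp_big.png
wrist0.png
```

View pics/p1.png

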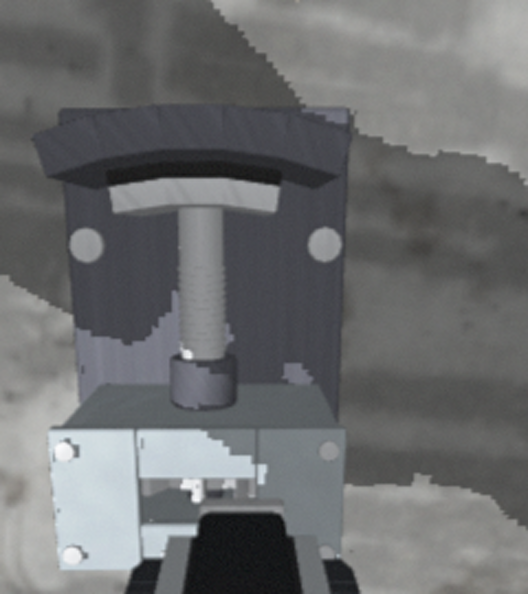

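```bash
python3 - <<'E'
from adj import *
robot.line_to(P(10,0,.063),O,velocity=.04); 
r=robot.line_to(P(10,0,.085),O,velocity=.06,f_stop=6); print(r,where())
robot.line_to(P(-8,0,.085),O,velocity=.08); print(where())
snap('w_in1')
from ov import crop
cv2.imwrite('pics/in1.png',crop('pics/w_in1.png',(245,180,130,95),6))
E
```

```text
False x 10.2 y -0.1 tip 85.5  F x 0.2 y -0.0 z -0.6 t 13.8
x -8.7 y -0.4 tip 84.7  F x 0.3 y -0.3 z -0.7 t 14.1
```

View pics/in1.png

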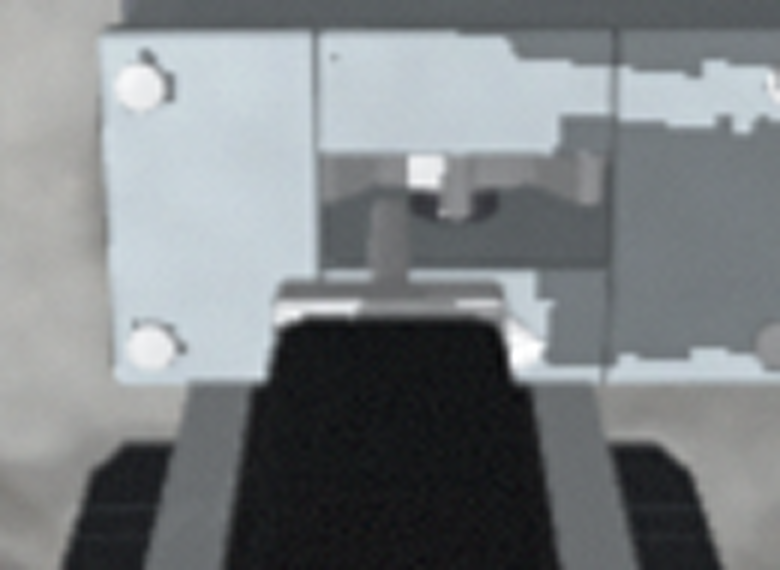

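```bash
python3 - <<'E'
from adj import *
r=robot.line_to(P(-8.3,0,.063),O,velocity=.03,f_stop=5); print('ins',r,where())
if not r:
    r=robot.line_to(P(12,0,.063),O,velocity=.025,f_stop=9); print('push',r,where())
    robot.pause(.1); print(where())
    snap('w_p2')
    from ov import crop
    cv2.imwrite('pics/p2.png',crop('pics/w_p2.png',(200,0,240,270),2.2))
E
```

```text
ins False x -8.1 y -0.1 tip 63.2  F x -0.1 y -0.4 z -2.0 t 15.1
push False x 12.5 y 0.2 tip 63.2  F x -2.2 y 0.5 z -1.6 t 16.0
x 12.4 y 0.1 tip 63.2  F x -2.2 y 0.6 z -1.3 t 16.1
```

View pics/p2.png

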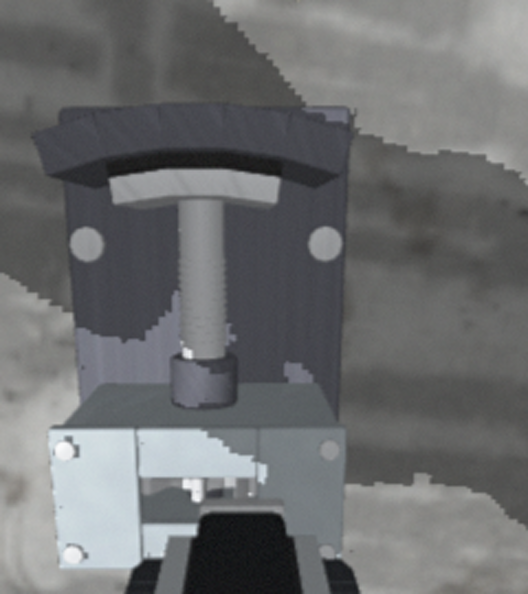

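```bash
python3 - <<'E'
from adj import *
robot.line_to(P(10,0,.063),O,velocity=.04); 
r=robot.line_to(P(10,0,.074),O,velocity=.05,f_stop=6); print(r,where())
robot.line_to(P(-8.3,0,.074),O,velocity=.06); print(where())
r=robot.line_to(P(-8.3,0,.063),O,velocity=.03,f_stop=5); print('ins',r,where())
if not r:
    r=robot.line_to(P(12,0,.063),O,velocity=.015,f_stop=9); print('push',r,where())
    robot.pause(.1); print(where())
    snap('w_p3')
    from ov import crop
    cv2.imwrite('pics/p3.png',crop('pics/w_p3.png',(200,0,240,270),2.2))
E
```

```text
False x 10.7 y -0.1 tip 74.8  F x -0.2 y 0.6 z -1.9 t 16.8
x -9.0 y -0.4 tip 73.9  F x 0.5 y 0.2 z -1.6 t 17.2
ins False x -8.3 y 0.2 tip 62.7  F x -1.0 y -0.2 z -1.4 t 17.8
push True x -1.2 y -0.0 tip 61.6  F x -0.1 y 0.7 z -1.2 t 18.6
x -1.9 y 0.1 tip 60.9  F x 0.1 y 0.5 z -0.9 t 18.7
```

View pics/p3.png

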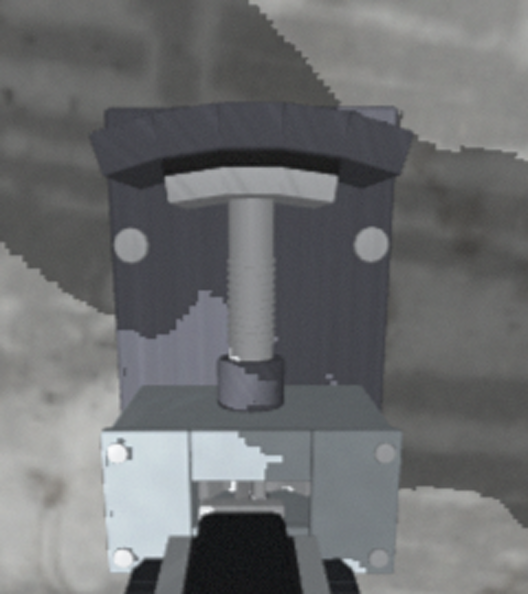

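```bash
python3 - <<'E'
from adj import *
from ov import crop
r=robot.line_to(P(3,0,.063),O,velocity=.012,f_stop=9); print('push',r,where())
robot.pause(.1); print(where())
r=robot.line_to(P(3,0,.063),O,velocity=.012,f_stop=11); print('push',r,where())
snap('w_p4')
cv2.imwrite('pics/p4.png',np.hstack([crop('pics/w_p2.png',(240,40,110,70),3.6),crop('pics/w_p4.png',(265,40,110,70),3.6)]))
E
```

```text
push False x -0.6 y -0.1 tip 61.5  F x -5.9 y 1.0 z -3.0 t 19.4
x -0.5 y -0.0 tip 61.5  F x -5.3 y 0.1 z -1.9 t 19.5
push False x -0.6 y -0.1 tip 61.5  F x -4.8 y 0.4 z -2.5 t 19.7
```

View pics/p4.png

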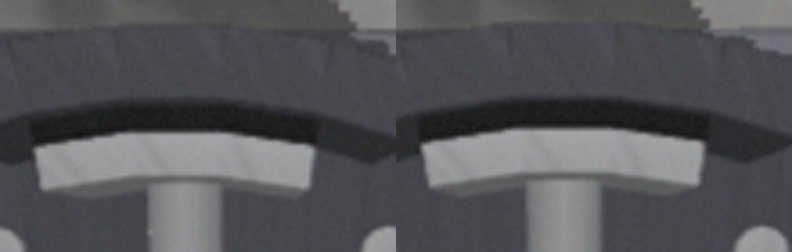

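```bash
python3 - <<'E'
from adj import *
E4=np.load('pics/w_p4.npy')
for y in (89,91,93,95):
  for z in (.03,.04,.05,.06): 
    q=C+y*1e-3*ey; print(y,z,np.round((proj([[q[0],q[1],z]],'wrist',E4)[0]-[265,40])*3.6),end=' ')
  print()
print(robot.current_eef_rot(),np.round(robot.current_joint_positions(),1), robot.current_contact_force(),robot.current_torque(),robot.current_finger_gap())
from ov import crop
im=crop('pics/w_p4.png',(260,185,130,95),6); cv2.imwrite('pics/p4b.png',im)
E
```

```text
89 0.03 [170. 155.] 89 0.04 [170. 152.] 89 0.05 [170. 148.] 89 0.06 [170. 144.] 
91 0.03 [170. 144.] 91 0.04 [170. 140.] 91 0.05 [170. 136.] 91 0.06 [170. 132.] 
93 0.03 [170. 133.] 93 0.04 [170. 129.] 93 0.05 [170. 124.] 93 0.06 [170. 119.] 
95 0.03 [170. 122.] 95 0.04 [170. 117.] 95 0.05 [170. 112.] 95 0.06 [170. 106.] 
[-1.79556771e+02 -8.96287524e-02  9.63254843e+01] [ 67.8  37.  -51.   86.9  29.8  70.8  18.7] [-5.75152261 -1.53400599 -1.75649367] [-0.09749153  1.58439179 -0.02500539] 0.22303399654690753
```

View pics/p4b.png

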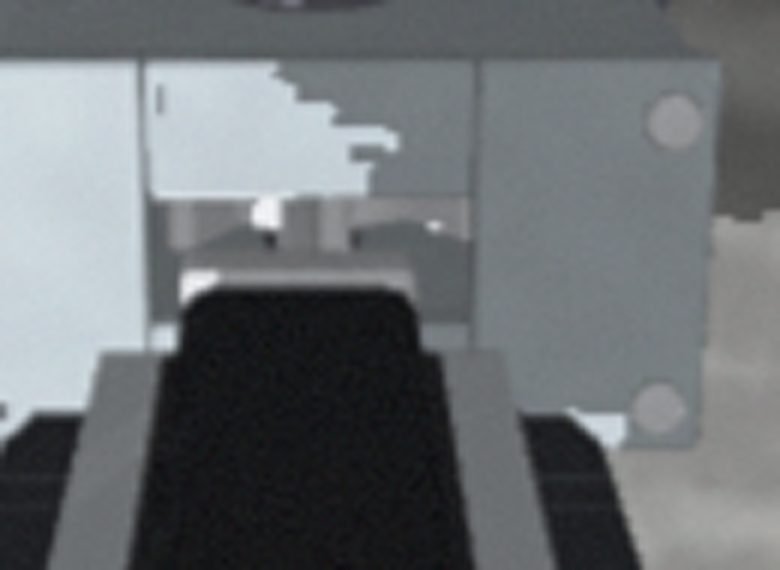

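```bash
python3 - <<'E'
from adj import *
r=robot.line_to(P(-5,0,.065),O,velocity=.03); print(r,where())
r=robot.line_to(P(-5,0,.0645),O,velocity=.03); print(r,where(),robot.current_eef_rot())
for x in (-3,-2,-1,0,.7,1.4):
    r=robot.line_to(P(x,0,.0645),O,velocity=.015,f_stop=9); print(x,r,where())
    if r: break
snap('w_p5')
from ov import crop
cv2.imwrite('pics/p5.png',np.hstack([crop('pics/w_p4.png',(265,40,110,70),3.6),crop('pics/w_p5.png',(265,40,110,70),3.6)]))
E
```

```text
False x -4.0 y -0.1 tip 65.8  F x 0.6 y 0.1 z -1.1 t 20.2
False x -4.6 y 0.1 tip 64.6  F x 0.1 y -0.7 z -1.6 t 20.5 [ 1.79969510e+02 -2.44907310e-04  9.64197505e+01]
-3 False x -2.7 y 0.1 tip 64.5  F x 0.3 y 0.1 z -1.3 t 20.8
-2 False x -1.9 y 0.0 tip 64.5  F x -0.0 y -0.1 z 0.2 t 21.0
-1 False x -1.1 y -0.1 tip 64.4  F x -1.3 y -0.5 z -1.4 t 21.2
0 False x -0.8 y -0.1 tip 64.4  F x -2.9 y 0.5 z -0.1 t 21.5
0.7 False x -0.6 y -0.2 tip 64.4  F x -4.5 y 0.8 z 2.2 t 21.8
1.4 False x -0.4 y -0.2 tip 64.4  F x -6.5 y 0.9 z 2.8 t 22.0
```

View pics/p5.png

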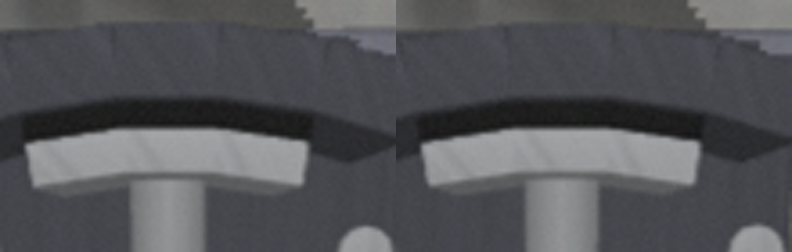

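```bash
python3 - <<'E'
from adj import *
robot.line_to(P(-3.5,0,.0645),O,velocity=.03)
r=robot.line_to(P(-3.5,0,.095),O,velocity=.06,f_stop=6); print(r,where())
robot.line_to(P(0,20,.11),O,velocity=.1)
im,E=snap('w_sh')
q=lambda y,z:proj([[*(C+y*1e-3*ey),z]],'wrist',E)[0]
print(q(95,.04),q(90,.04),q(95,.06),q(0,.08),robot.current_time_s())
from ov import crop
cv2.imwrite('pics/sh.png',crop('pics/w_sh.png',(240,60,140,110),5))
E
```

```text
False x -3.6 y -0.0 tip 95.1  F x -1.4 y 0.6 z -2.1 t 23.0
[309.06110505 104.90375272] [309.05062278 111.1569779 ] [309.07645215 105.05769809] [308.88239673 229.46458726] 23.475
```

View pics/sh.png

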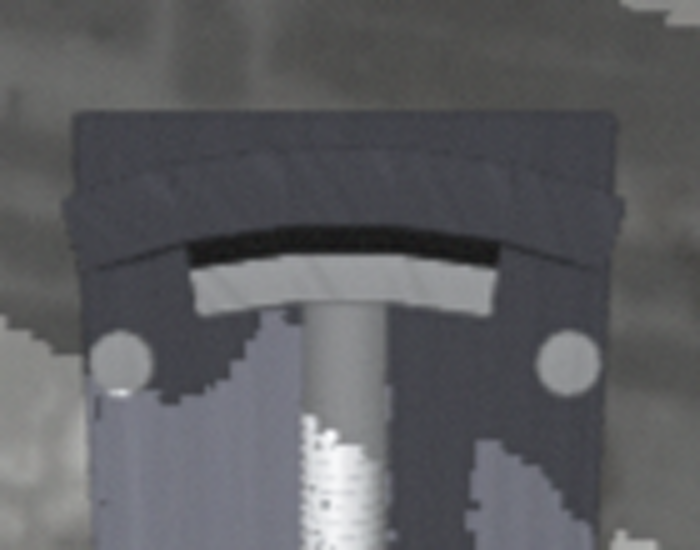

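```bash
python3 - <<'E'
from adj import *
g=np.load('grasp_pose.npy'); print(g)
robot.line_to(P(0,20,.14),O,velocity=.15)
robot.move_to([.4615,.1717,.20],[180,0,23.0])
robot.line_to([.4615,.1717,.150],[180,0,23.0],velocity=.15)
im,E=snap('w_ret')
print(proj([[.4615,.1717,.052],[.4615,.1717,.150-.0773]],'wrist',E),robot.current_tool_pos(),robot.current_eef_rot(),robot.current_time_s(),robot.current_finger_gap())
from ov import crop
cv2.imwrite('pics/ret.png',crop('pics/w_ret.png',(250,170,120,90),6.5))
E
```

```text
[ 4.61748332e-01  1.71833603e-01  8.12638578e-02  1.79995350e+02
 -3.43709701e-02  2.30025815e+01]
[[309.69093032 208.44048462]
 [309.67691587 218.02103861]] [0.46230535 0.17192767 0.15083659] [-1.79982671e+02 -9.45949998e-02  2.29693910e+01] 26.2667 0.22362726039186992
```

View pics/ret.png

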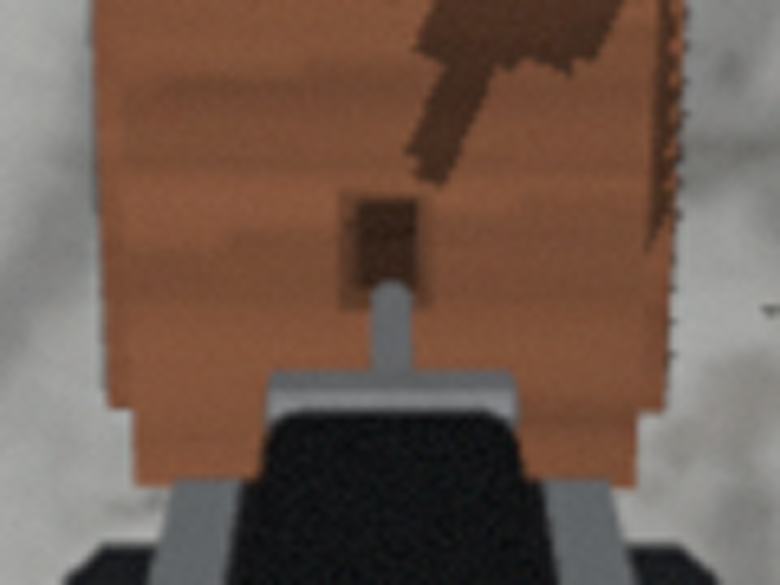

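```bash
python3 - <<'E'
from h import *
X,Y=.4613,.1720; O=[180,0,23.0]
fm=lambda:np.round(robot.current_contact_force(),1)
robot.line_to([X,Y,.132],O,velocity=.06); print(fm())
r=robot.line_to([X,Y,.090],O,velocity=.05,f_stop=8); print(r,robot.current_tool_pos(),fm())
if not r:
    r=robot.line_to([X,Y,.080],O,velocity=.02,f_stop=6); print(r,robot.current_tool_pos(),fm())
robot.pause(.1);print(robot.current_tool_pos(),fm())
snap('w_home');print(robot.current_time_s())
E
```

```text
[-0.8  0.4 -1.5]
False [0.46155405 0.1722173  0.09027471] [ 0.5  0.8 -2. ]
True [0.4613236  0.17188524 0.08126617] [-0.6 -0.2  5.6]
[0.46132654 0.17191278 0.08126019] [-0.5 -0.3  5.6]
28.3167
```

View pics/w_home.png

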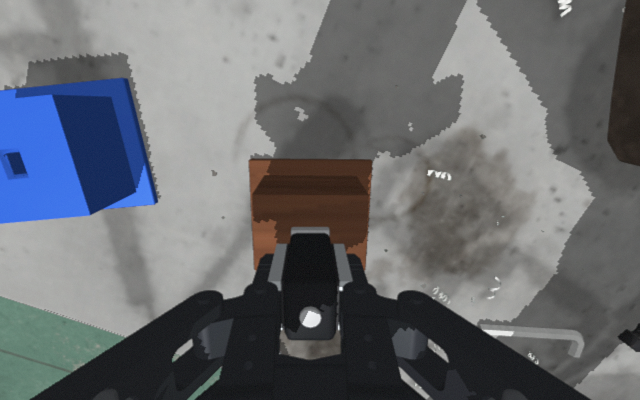

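Contact occurred at 81.27 mm, the same height as at the grasp, so the spoon sits on its shoulder. The picture also matches the grasp view. I'll release it, rise and check.

```bash
python3 - <<'E'
from h import *
fingers.gripper_to(1.0); print(robot.current_finger_gap())
robot.line_to([.4613,.1720,.17],[180,0,23.0],velocity=.08)
robot.move_to([.44,.15,.27],[180,0,24])
robot.pause(.2)
im,E=snap('w_fin'); snap('top_fin','top'); snap('scene_fin','scene'); print(robot.current_time_s(),robot.current_contact_force())
from ov import *
roi=(255,85,85,105); im=crop('pics/w_fin.png',roi,5); im0=crop('pics/w_sp.png',roi,5)
cv2.imwrite('pics/fin.png',np.hstack([im0[:,:398],im[:,:398]]))
a=cv2.imread('pics/top0.png').astype(int);b=cv2.imread('pics/top_fin.png').astype(int)
cv2.imwrite('pics/topcmp.png',np.vstack([cv2.resize(cv2.imread('pics/top_fin.png')[130:280,170:480],(620,300)),np.clip(cv2.resize(np.abs(a-b).astype(np.uint8)[130:280,170:480],(620,300))*3.,0,255).astype(np.uint8)]))
E
```

```text
0.9999306668907813
31.0917 [0.07928727 0.12383958 0.72296537]
```

View pics/fin.png

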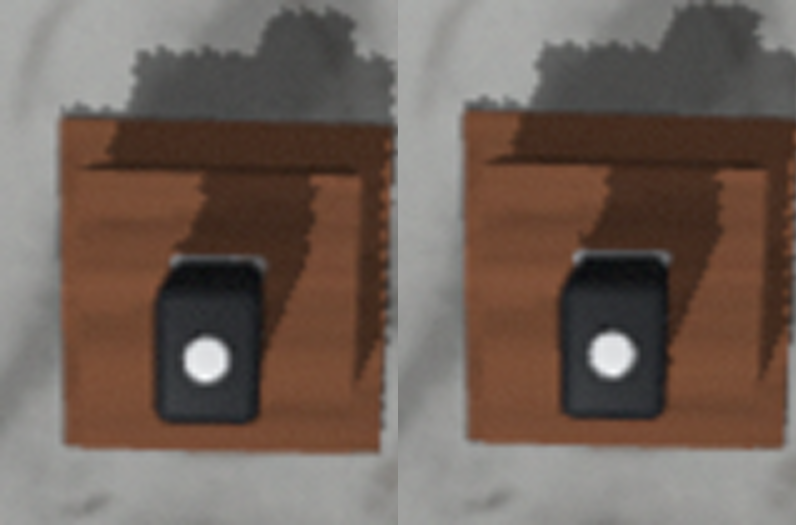

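View pics/topcmp.png

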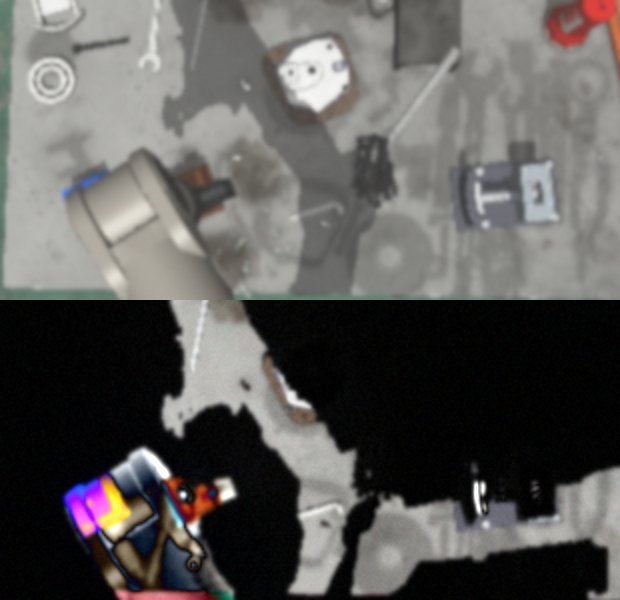

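```bash
python3 - <<'E'
from ov import crop
import cv2,numpy as np
o=[np.clip(crop(f'pics/{n}.png',(x,45,100,60),4)*2.2,0,255).astype(np.uint8) for n,x in(('w_in0',245),('w_p1',243),('w_p2',243),('w_p5',268))]
cv2.imwrite('pics/lin.png',np.vstack([np.hstack(o[:2]),np.hstack(o[2:])]))
E
```

```text
(no output)
```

View pics/lin.png

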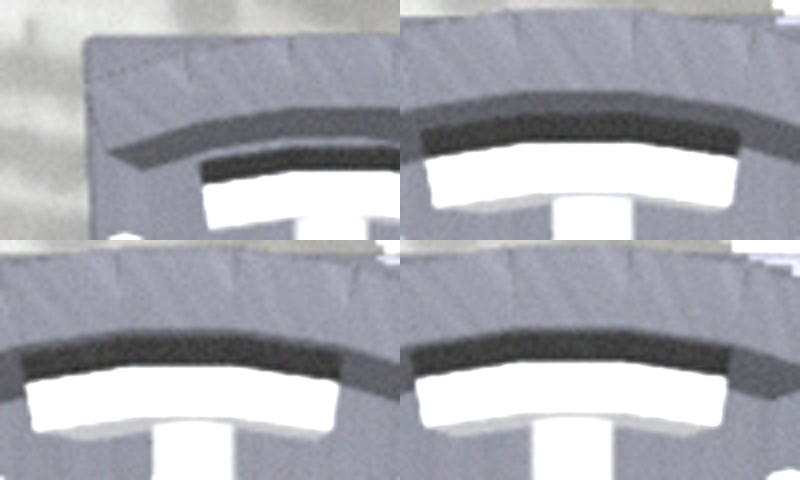

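```bash
python3 - <<'E'
from h import *
workorder.close_job(); print(robot.current_time_s())
E
```

```text
the job is handed in; nothing more can be done
the job is handed in; nothing more can be done
```

The star wheel is turned to its stop, the shoe bears on the drum piece, and the spoon is back in its wooden stand. I handed the job in at about 31 s of the 72 s allowed.

- **Spoon:** Two candidates showed, the one in the brown stand at top-camera pixel (262, 225) and a smaller one standing free beside it at scene pixel (348, 298). The outline of a 26 x 20 mm handle, laid over the first, fitted it in size and direction, so I took that one.
- **Wheel:** I turned it in three strokes along the arrow with the spoon blade through the slot. The first two turned freely against 2–3 N. The third stopped hard, and a slow second push of up to about 6.5 N moved neither the wheel nor the shoe. The shoe advanced about 5.5 mm by my estimate, within the 3.5–6 mm given.
- **Shoe:** Pictures over the strokes show the black lining closing on the drum until no gap is visible. Seen from straight above, the lining meets the drum edge at the 95 mm mark. A gap of a few tenths of a millimetre would not show in the picture, so for that I rely on the hard stop.
- **Return:** The spoon's shoulder touched the stand at the same tool height as at the grasp (81.3 mm), and the view after release matches the starting one. The hex key, pump cover and small spoon look unmoved. The arm hid part of the final top picture, including the small spoon.

The one oddity was when I repeated the push after the stop. The arm lagged its target by about 3.5 mm sideways and 1.5 mm in height. It tracked normally again once backed off, so I put this down to the arm giving against the stop.

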